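# Hold the reference glass in the oil checker's light path

### The job

The oil checker on the gun bench is due its reference reading: draw the taller of the two glass cells out of the holder, gripping it high up by its two frosted sides and never touching its clear faces, and keep hold of it from then on. Lower it into the slot of the oil checker, where its foot pushes the sprung dust shutter down out of the light path, and feel gently for the depth stop hidden further down, which is set to a different height each time. The spring would lift the cell again, so finish while still holding it by the frosted sides, upright, at rest and lightly pressed on the stop; leave the short cell and the things lying round about where they are.

Things in the scene. Friction and masses are not known exactly. Their poses are not given: they have to be found in the camera images.
- tall_cell_center (a point): centre of the tall cell, a glass bar 24 x 18 x 110 mm (x, y, z; z up), 0.12 kg, upright in the holder. The 18 mm wide sides (facing its x, 24 mm apart) are frosted white: grip here. The 24 mm wide faces (facing its y, 18 mm apart) are clear: do not touch. Foot 55 mm below this point, top 55 mm above. Grip within the upper 45 mm: in the slot only the upper 55 to 67 mm stands out
- short_cell_center (a point): centre of the short glass cell, 24 x 18 x 80 mm, same make, standing in the holder's other outer pocket; to be left alone
- holder: fixed grey plastic block 56 x 146 x 30 mm (x, y, z), origin at the centre of its underside. Three pockets, 26 x 20 mm and 24 mm deep, along its y at -48, 0 and +48 mm; the two cells stand in the outer ones, foot 6 mm above the worktop, their x along the holder's x. Draw cells straight up, 24 mm to clear the block
- slot_mouth (a point): top centre of the slot of the oil checker, a fixed grey instrument (base 92 x 136 mm) with a housing at each side (+y lamp, -y receiver); light crosses along y 29 mm below this point. Vertical shaft 27 (x) by 21 mm (y), lead-in bevel about 6 mm all round; this point is level with the bevel's top edge, 85 mm above the worktop, the highest part. The cell goes in with its x along this x, either way
- shutter (a joint): how far the sprung dust shutter in the slot is pressed down, m: 0 at rest (its ledge 17 mm below slot_mouth, blocking the light), at most 0.042. The cell's foot pushes it; it pushes back with about 1.8 N at first, 4 N at the bottom. The foot meets the rigid depth stop, a steel screw in the slot's middle, at 0.026 to 0.038, another value each time
- oil_bottle: yellow oil bottle, 48 mm wide, 92 mm high, bystander behind the work; origin at its underside
- steel_cup: open steel cup, 59 mm wide, 64 mm high, bystander behind the work; origin at its underside
- spanner: combination spanner 134 mm long, 8 mm high, lying between the holder and the oil checker; origin at the underside of its middle
- pliers: pliers, 162 mm long, 14 mm high, lying in front; origin at the underside of the middle
- screwdriver: screwdriver, 194 mm long, 26 mm high, lying in front; origin at the underside of the middle
- spare_nose: black nose piece of a rivet gun, 19 mm wide, 27 mm high, standing between the holder and the oil checker; origin at its underside
Mind the look-alikes: they are no part of the job. Leave any green or turquoise look-alike of the part that bears tall_cell_center alone.

How it is judged:
By the outcome, as a careful person would: the job done as asked, in the order asked, and still so for the second after the job is handed in, while the arm keeps its last pose, push and grip.
It also fails if it takes over 45 s, if anything falls off the work surface, if the arm or the gripper's body presses on something with over 40 N, if the wrist force passes 120 N, or if a joint passes its speed limit or range.

### The arm

A 6-joint arm with a two-finger parallel gripper is mounted at the origin on a cart in front of the work surface, level with it; the furniture and walls round the work are solid. World frame = base frame: x ahead of the robot, y to its left, z up, the work surface at z = 0. Lengths are in m, angles in rad, forces in N, time in s.
With the tool pointing down it reaches from about 0.375 to 0.825 m from the base axis. Payload 5.5 kg.
Tool frame: the origin (TCP) lies at the very end of the fingers, on their centre line; the grasp point (between the pads) lies 19 mm behind it; z points along the fingers, y is the line along which they close (so a half turn about z gives the same grasp; the last joint's range is limited). The gripper opens to 85 mm and grips with 20 to 120 N. Pads are 22 mm wide; open, the fingers measure 114 mm over their backs; the gripper's body (76 mm by 85 mm) begins 54 mm behind the grasp point. The pads swing forward as they close: fully open they stand 13 mm farther back than shut.
Start: joints at [1.244, 0.314, -0.047, 1.21, 0, 1.571], TCP at [0.193, 0.568, 0.231] pointing down, gripper open.
Joint ranges: [-2.67, 2.67], [-0.69, 1.73], [-1.03, 1.25], [-2.08, 2.16], [-1.42, 1.45], [-3.14, 3.14]. Speed limits (rad/s): [2.39, 2.39, 3.01, 3.14, 3.14, 3.14].

### API

Orientations are given as a unit quaternion [w, x, y, z].
In Python, from bench import env gives the robot as it stands. The module is installed in compiled form; this text tells all that it offers.
- The arm moves only by the tool jog_arm, never from a script. Its argument "motion" is a list that holds one entry, the list of rows, each a list of 6 numbers: the shift along the tool's x, y, z scaled (see below), then the turn, a rotation vector about the tool's x, y, z scaled (see below). A call has 1 to 5 rows; each row is the pose to reach, as a shift and turn from the pose commanded when the call began, along the tool's axes at that moment, turning the shorter way round; what a row does not reach only later rows make up. The controller multiplies each number of a shift by 20 cm and each number of a turn by 360 degrees. A row lasts 1/12 s, in which the tool goes at most 41.7 mm and 7.16 degrees, less where a joint would pass 70% of its speed; a pose out of reach is approached as far as the arm can. A call with a number of a shift or a turn outside -1 to 1 is refused whole. A call with a gripper value outside its range is refused whole. "fingers" is the opening, from 0 (shut) to 1 (fully open), set as the call begins (left out, the last holds). The fingers move at their own pace and stop on an object; "newtons" is the grip in N (left out, the last holds). Time passes only in rows, so rows that repeat a pose let the fingers close. It gives the time, the measured TCP pose, the force, the opening and the grip force at its end, in the units of the state.
- env.get_state(): the state, without advancing time (a new reading comes with each control period).
- env.read_camera(name): name is "scene" or "top" or "wrist"; returns the picture (384x512x3 uint8, red, green, blue); there is no depth.
- env.get_calibration(name): a dict with "intrinsics" (3x3 intrinsics, pixels), "cam_to_world" (4x4, takes a point from camera to world coordinates); the wrist camera has in their place "tool_from_camera" (4x4, takes a point from camera to tool coordinates, whose origin is the TCP and whose axes are the flange's). Camera axes: x right, y down, z forward; pixel columns grow to the right and rows downward; lengths in m; the calibration is good to about 2 mm. The wrist camera is an equidistant fisheye: a pixel r from the principal point sees the ray r / f radians off the axis. A picture is of the moment at which its call begins: read the wrist's pose just before it. get_calibration takes no time and is no camera call.
- env.finish_job(): hands the job in; it is judged then, once.
The state is a dict: "time": time; "joints": joint angles; "joint_vel": joint speeds; "effort": joint torques, N m; "position": TCP position; "tool_rot": TCP orientation; "contact_force": force on the tool from outside, world axes, zero at the start; "torque": the same for the moment, N m; "finger_gap": opening from 0.0 (shut) to 1.0 (fully open); "grip_force": force on a finger pad.
Only numpy, scipy, OpenCV 4.12 (cv2) and the standard library are available. Lean on these libraries where they do the work, as an engineer would, in place of code of your own. Each camera call takes 0.05 s, during which the arm holds its last target. There are 200 camera calls.

## Working session

There is one attempt and no reset: what is moved stays moved. The work goes in short steps, Python scripts to look and compute and a tool call to move; the robot and the scene stay as the last step left them, time stands still between calls to the robot, and variables do not carry over. Pictures are saved under pics/ and viewed, at most 10 in all, crops included, and the job is handed in when it is done.

Besides the shell and the picture viewer there is one more tool, called as name(argument=value, ...), one argument or row to a line, values as JSON. jog_arm: Moves the arm, as the interface text tells. Its arguments: {"type":"object","properties":{"motion":{"type":"array","items":{"type":"array","items":{"type":"array","items":{"type":"number"}}}},"fingers":{"type":"number"},"newtons":{"type":"number"}},"required":["motion"]}

```bash
mkdir -p pics; cat > h.py <<'E'
from bench import env
import numpy as np, cv2
from scipy.spatial.transform import Rotation as R
def save(n,im): cv2.imwrite('pics/'+n,im[...,::-1])
def ray(name,uv):
    c=env.get_calibration(name);K=np.array(c['intrinsics']);T=np.array(c['cam_to_world'])
    d=T[:3,:3]@np.linalg.inv(K)@np.array([uv[0],uv[1],1.]);return T[:3,3],d
def onplane(name,uv,z):
    o,d=ray(name,uv);return o+d*(z-o[2])/d[2]
def tri(n1,a,n2,b):
    o1,d1=ray(n1,a);o2,d2=ray(n2,b);s=np.linalg.lstsq(np.c_[d1,-d2],o2-o1,rcond=None)[0]
    p,q=o1+s[0]*d1,o2+s[1]*d2;return (p+q)/2,np.linalg.norm(p-q)
E
python3 - <<'E'
from h import *
for n in('scene','top'):
    im=env.read_camera(n);save(n+'0.png',im);c=env.get_calibration(n);print(n,np.round(c['cam_to_world'],3).tolist(),np.round(c['intrinsics'],1).tolist())
s=env.get_state();print(s)
c=env.get_calibration('wrist');print(c)
E
```

```text
scene [[0.817, -0.259, 0.515, -0.128], [-0.577, -0.39, 0.718, -0.717], [0.015, -0.884, -0.468, 0.684], [0.0, 0.0, 0.0, 1.0]] [[485.8, 0.0, 259.1], [0.0, 485.8, 190.0], [0.0, 0.0, 1.0]]
top [[-0.015, -0.991, 0.136, 0.44], [-1.0, 0.016, 0.01, 0.201], [-0.012, -0.135, -0.991, 0.971], [0.0, 0.0, 0.0, 1.0]] [[417.6, 0.0, 258.6], [0.0, 417.6, 192.7], [0.0, 0.0, 1.0]]
{'time': 0.1, 'joints': array([ 1.24403432e+00,  3.14182631e-01, -4.79517780e-02,  1.21021114e+00,
       -2.16873947e-05,  1.57079948e+00]), 'joint_vel': array([ 0.00110977, -0.00095693,  0.00382378,  0.00072349, -0.00040069,
       -0.00100623]), 'effort': array([ 6.99964166e-04, -5.40769207e+01,  3.40541375e+01,  1.12815414e-02,
        5.42995929e-05,  2.85316560e-06]), 'position': array([0.19242911, 0.56776425, 0.23051638]), 'tool_rot': array([-1.15293833e-04,  1.62656608e-01,  9.86682435e-01, -7.66058825e-04]), 'contact_force': array([ 0.35314011, -0.94694277,  0.64368177]), 'torque': array([ 0.01285669,  0.03502883, -0.00036228]), 'grip_force': 0.0, 'finger_gap': 0.9992387742944594}
{'intrinsics': array([[297.31863964,   0.        , 255.80330109],
       [  0.        , 297.31863964, 194.20772686],
       [  0.        ,   0.        ,   1.        ]]), 'tool_from_camera': array([[ 1.84488972e-04, -9.55880300e-01, -2.93756392e-01,
         7.53596091e-02],
       [ 9.99999867e-01,  3.17753675e-04, -4.05933397e-04,
        -4.00616907e-04],
       [ 4.81365910e-04, -2.93756278e-01,  9.55880232e-01,
        -1.41132394e-01],
       [ 0.00000000e+00,  0.00000000e+00,  0.00000000e+00,
         1.00000000e+00]])}
```

View pics/scene0.png

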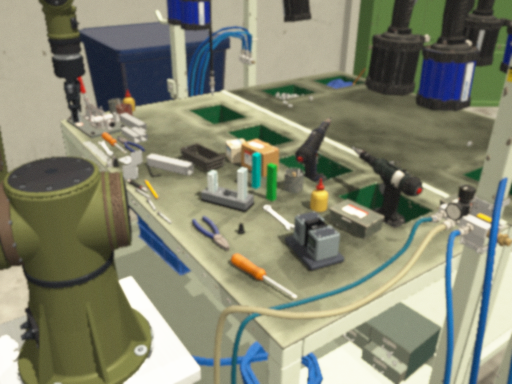

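View pics/top0.png

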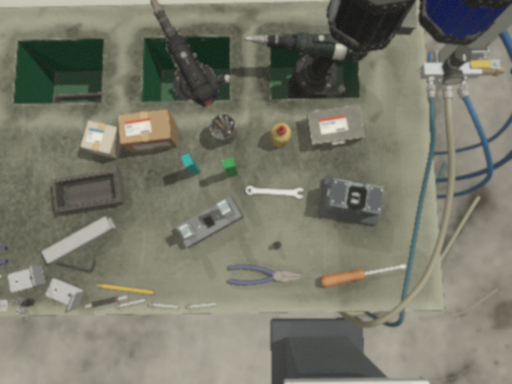

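The scene view shows the holder at (227,198) with two clear cells, a shorter one near (212,180) and a taller one near (242,185). The look-alikes are turquoise at (256,170) and green at (272,182). The top view shows the holder at (209,222) with cells at about (186,232) and (227,206). The checker is at (352,200), with its slot near (357,197). I choose the clear cell on the right, which stands higher, and will check it in a crop.

```bash
python3 - <<'E'
from h import *
a=cv2.imread('pics/scene0.png')[160:215,195:285];b=cv2.imread('pics/top0.png')[190:250,170:250];c=cv2.imread('pics/top0.png')[170:230,310:390]
f=lambda i:cv2.resize(i,(400,300),interpolation=cv2.INTER_CUBIC)
d=cv2.imread('pics/scene0.png')[205:270,280:350]
cv2.imwrite('pics/crop.png',np.vstack([np.hstack([f(a),f(b)]),np.hstack([f(d),f(c)])]))
E
```

```text
(no output)
```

View pics/crop.png

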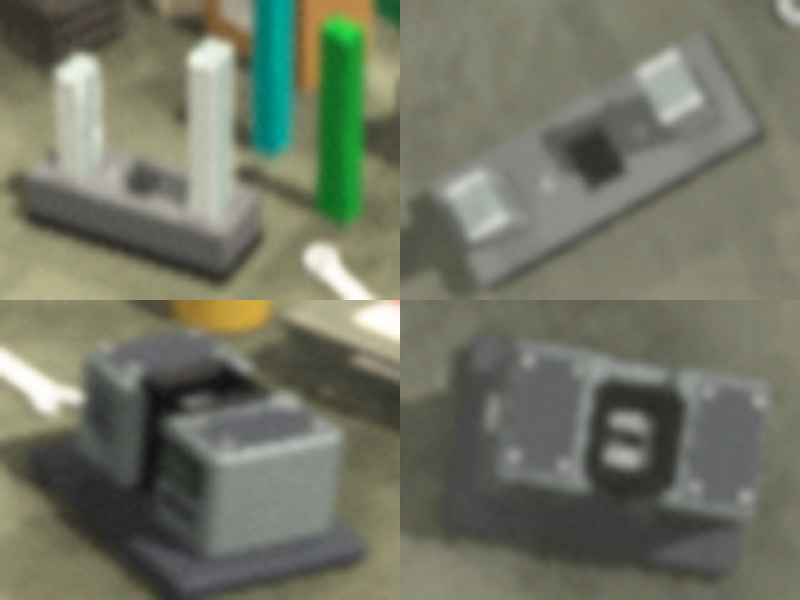

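The right-hand clear cell stands higher, so it is the tall one: its top is at (224,207) in the top view, with white frosted edges facing across the holder. The slot is the dark opening at about (356,198). Next I compute poses from the top view.

```bash
python3 - <<'E'
from h import *
t=onplane('top',(224,207),.116);s=onplane('top',(186,231),.086);m=onplane('top',(356,198),.085)
print('tall',t,'short',s,'mouth',m)
d=t-s;print('holder y deg',np.degrees(np.arctan2(d[1],d[0])),np.linalg.norm(d[:2]))
# checker housing axis: screws along upper edge (crop px)
P=lambda x,y:onplane('top',(310+(x-400)/5,170+(y-300)/5),.085)
a=P(530,360);b=P(760,398);c=P(512,453);e=P(745,495)
for u,v in((b,a),(e,c)):
    g=v-u;print('checker y deg',np.degrees(np.arctan2(g[1],g[0])))
print(((a+b+c+e)/4))
st=env.get_state();M=R.from_quat(np.roll(st['tool_rot'],-1)).as_matrix();print(M.round(3))
E
```

```text
tall [0.52847585 0.28073992 0.116     ] short [0.48181752 0.36422063 0.086     ] mouth [0.54649824 0.00195626 0.085     ]
holder y deg -60.79867127655731 0.09563486923793081
checker y deg 79.49724960358282
checker y deg 78.73677487539435
[ 0.55233243 -0.00110133  0.085     ]
[[-0.947  0.321 -0.   ]
 [ 0.321  0.947 -0.001]
 [-0.    -0.002 -1.   ]]
```

jog_arm(
  motion=[
    [[-0.19,-0.08,0,0,0,0.019],[-0.38,-0.16,0,0,0,0.038],[-0.57,-0.23,0,0,0,0.057],[-0.76,-0.31,0,0,0,0.076],[-0.95,-0.38,0,0,0,0.095]],
  ],
)

```text
time: 0.52
position: [0.3489, 0.4336, 0.231]
tool_rot: [-0.0, 0.448, 0.894, -0.0]
contact_force: [0.8, 0.4, -0.6]
finger_gap: 1.002
grip_force: 0.0
```

```bash
cat >> h.py <<'E'
def tool():
    s=env.get_state();return s,R.from_quat(np.roll(s['tool_rot'],-1)).as_matrix(),s['position']
def go(p,yaw_y):
    "units of jog for TCP to p, tool y at yaw_y deg (mod 180), tool vertical"
    s,M,x=tool()
    y=np.array([np.cos(np.radians(yaw_y)),np.sin(np.radians(yaw_y)),0])
    if y@M[:,1]<0:y=-y
    z=np.array([0,0,-1.]);G=np.c_[np.cross(y,z),y,z]
    print('shift',(M.T@(np.array(p)-x)/.2).round(4),'turn',(R.from_matrix(M.T@G).as_rotvec()/2/np.pi).round(4),'t',s['time'],x.round(4),'F',s['contact_force'].round(2),'gap',s['finger_gap'],s['grip_force'])
def wray(uv,M,x):
    c=env.get_calibration('wrist');K=c['intrinsics'];T=np.array(c['tool_from_camera'])
    v=(np.array(uv,float)-[K[0,2],K[1,2]])/K[0,0];th=np.hypot(*v)
    d=np.array([*(v/th*np.sin(th)),np.cos(th)]);return x+M@T[:3,3],M@T[:3,:3]@d
def wplane(uv,z,M,x):
    o,d=wray(uv,M,x);return o+d*(z-o[2])/d[2]
E
python3 -c "
from h import *
go([.5285,.2807,.225],29.2)"
```

```text
shift [-1.1498  0.2617  0.0299] turn [-0.0001  0.0001  0.021 ] t 0.5167 [0.3489 0.4336 0.231 ] F [ 0.78  0.43 -0.57] gap 1.0023784935451212 0.0
```

jog_arm(
  motion=[
    [[-0.2,0.05,0,0,0,0.004],[-0.4,0.1,0,0,0,0.008],[-0.6,0.15,0,0,0,0.012],[-0.8,0.2,0,0,0,0.016],[-0.97,0.25,0.03,0,0,0.02]],
  ],
)

```text
time: 0.93
position: [0.5071, 0.3087, 0.226]
tool_rot: [0.0, 0.502, 0.865, 0.0]
contact_force: [-0.4, 1.6, -0.2]
finger_gap: 0.999
grip_force: 0.0
```

jog_arm(
  motion=[
    [[0,0,0,0,0,0],[0,0,0,0,0,0]],
  ],
)

```text
time: 1.1
position: [0.5058, 0.309, 0.2243]
tool_rot: [-0.001, 0.502, 0.865, -0.001]
contact_force: [-0.5, -0.3, -0.0]
finger_gap: 0.997
grip_force: 0.0
```

```bash
python3 - <<'E'
from h import *
go([.5285,.2807,.225],29.2)
im=env.read_camera('wrist');save('w1.png',cv2.resize(im,(768,576)))
s,M,x=tool();print(M.round(4).tolist())
E
```

```text
shift [-0.1791  0.0287 -0.0038] turn [-0.0003 -0.      0.0013] t 1.1 [0.5058 0.309  0.2243] F [-0.51 -0.26 -0.05] gap 0.9969263183632916 0.0
[[-0.4969, 0.8678, -0.0016], [0.8678, 0.4969, -0.0004], [0.0005, -0.0016, -1.0]]
```

View pics/w1.png

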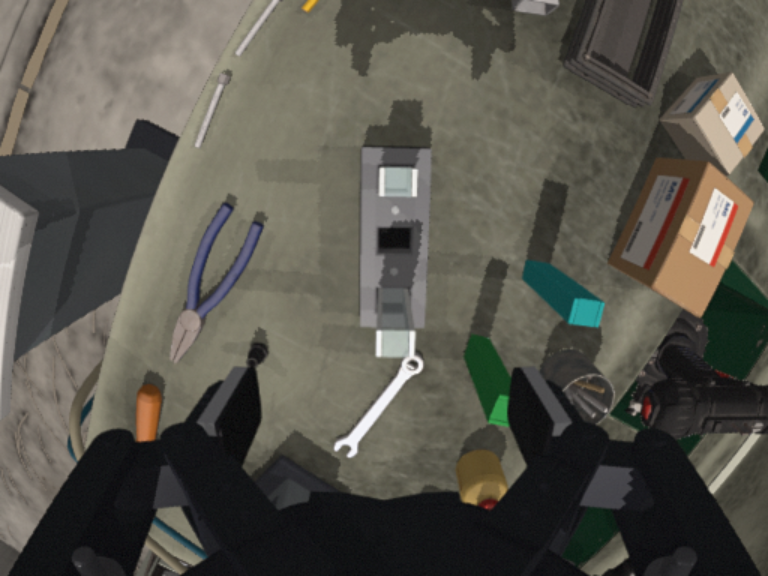

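The wrist view shows the tall cell's top face at about (395,343) of the 768-wide picture and the short one at (398,181). The holder is well aligned with the fingers. I refine both by mask.

```bash
python3 - <<'E'
from h import *
s,M,x=tool()
im=cv2.imread('pics/w1.png')
g=im[...,1].astype(int)
def rect(x0,x1,y0,y1,z):
    m=((im[...,0]>135)&(im[...,1]>140))[y0:y1,x0:x1].astype(np.uint8)
    m=cv2.morphologyEx(m,cv2.MORPH_CLOSE,np.ones((5,5)))
    cs=cv2.findContours(m,0,2)[0];c=max(cs,key=cv2.contourArea)+[x0,y0]
    r=cv2.minAreaRect(c);b=cv2.boxPoints(r)
    P=np.array([wplane(((p[0]+.5)/1.5-.5,(p[1]+.5)/1.5-.5),z,M,x) for p in b])
    print(b.round(1).tolist());print(P.round(4).tolist(),'c',P.mean(0).round(4),'sides',np.linalg.norm(P[1]-P[0]),np.linalg.norm(P[2]-P[1]))
    for i in(0,1):
        d=P[i+1]-P[i];print(np.degrees(np.arctan2(d[1],d[0]))%180)
    return P.mean(0)
t=rect(365,430,322,365,.116);q=rect(370,430,158,205,.086)
d=t-q;print(np.degrees(np.arctan2(d[1],d[0])),np.linalg.norm(d[:2]))
go([*t[:2],.15],np.degrees(np.arctan2(d[1],d[0]))+90)
E
```

```text
[[375.0, 330.0], [422.0, 330.0], [422.0, 364.0], [375.0, 364.0]]
[[0.5124, 0.2843, 0.116], [0.5371, 0.2984, 0.116], [0.5491, 0.2788, 0.116], [0.5237, 0.2643, 0.116]] c [0.5306 0.2815 0.116 ] sides 0.02840900680536066 0.02297206231651694
29.743920299062772
121.62294924513076
[[377.79998779296875, 196.0], [378.79998779296875, 166.6999969482422], [418.29998779296875, 168.10000610351562], [417.20001220703125, 197.39999389648438]]
[[0.4752, 0.3523, 0.086], [0.4666, 0.3686, 0.086], [0.4882, 0.3801, 0.086], [0.497, 0.3639, 0.086]] c [0.4817 0.3662 0.086 ] sides 0.018435746186098077 0.02448180607317968
117.68551269735691
28.082787234514033
-60.05800859218147 0.09784423041313287
shift [-0.1878  0.0413  0.3727] turn [-0.0003 -0.0001 -0.0004] t 1.15 [0.5049 0.31   0.2246] F [ 0.15 -0.12 -0.3 ] gap 1.0000501244777693 0.0
```

```bash
python3 - <<'E'
from h import *
s,M,x=tool();xp=np.array([.5058,.3090,.2243])
P=np.array([wplane(((u+.5)/1.5-.5,(v+.5)/1.5-.5),.116,M,xp) for u,v in((376,330.5),(414.5,330.5),(414.5,356.5),(376,356.5))])
print(P.round(4).tolist(),P.mean(0),np.linalg.norm(np.diff(P,axis=0),axis=1))
q=np.array([.4817,.3662,.086])+xp-x
d=P.mean(0)-q;yw=np.degrees(np.arctan2(d[1],d[0]));print(q,yw,np.linalg.norm(d[:2]))
go([*P.mean(0)[:2],.15],29)
E
```

```text
[[0.514, 0.2834, 0.116], [0.5342, 0.295, 0.116], [0.5432, 0.2801, 0.116], [0.5225, 0.2683, 0.116]] [0.5284655  0.28168492 0.116     ] [0.02323918 0.01740075 0.02379022]
[0.48264237 0.3652133  0.0857289 ] -61.25111150052838 0.09527198066839326
shift [-0.1816  0.0327  0.3727] turn [-0.0003 -0.0001  0.0022] t 1.15 [0.5049 0.31   0.2246] F [ 0.15 -0.12 -0.3 ] gap 1.0000501244777693 0.0
```

jog_arm(
  motion=[
    [[-0.06,0.011,0.08,0,0,0.001],[-0.12,0.022,0.16,0,0,0.002],[-0.182,0.033,0.24,0,0,0.002],[-0.182,0.033,0.3,0,0,0.002],[-0.182,0.033,0.33,0,0,0.002]],
  ],
  fingers=0.6,
)

```text
time: 1.57
position: [0.527, 0.2827, 0.1576]
tool_rot: [-0.001, 0.506, 0.863, -0.001]
contact_force: [-0.6, 0.2, -0.7]
finger_gap: 0.598
grip_force: 0.0
```

jog_arm(
  motion=[
    [[0,0,0,0,0,0],[0,0,0,0,0,0],[0,0,0,0,0,0]],
  ],
)

```text
time: 1.82
position: [0.5287, 0.2834, 0.1603]
tool_rot: [0.0, 0.506, 0.863, 0.001]
contact_force: [0.8, 0.6, 0.8]
finger_gap: 0.599
grip_force: 0.0
```

```bash
python3 - <<'E'
from h import *
for i in range(3):
    go([.5285,.2815,.08],29)
    im=env.read_camera('wrist')
save('w2.png',cv2.resize(im,(768,576)))
top=env.read_camera('top');save('t2.png',top)
hs=cv2.cvtColor(cv2.imread('pics/top0.png'),cv2.COLOR_BGR2HSV)
for n,lo,hi in(('green',55,70),('turq',80,95)):
    m=cv2.inRange(hs,(lo,150,60),(hi,255,255))[140:190,170:250];ys,xs=np.nonzero(m)
    print(n,len(xs),onplane('top',(xs.mean()+170,ys.mean()+140),.1),onplane('top',(xs.mean()+170,ys.max()+140),.0))
E
```

```text
shift [-0.0078 -0.0062  0.4015] turn [ 0.0002 -0.      0.0007] t 1.8167 [0.5287 0.2834 0.1603] F [0.85 0.57 0.84] gap 0.5986562561140498 0.0
shift [-0.0068 -0.0073  0.4022] turn [ 0.0003 -0.      0.0006] t 1.8667 [0.529  0.2833 0.1604] F [-0.01  0.29  0.07] gap 0.5964352382400951 0.0
shift [-0.0058 -0.0075  0.4021] turn [ 0.0003 -0.      0.0006] t 1.9167 [0.5291 0.2832 0.1604] F [-0.21 -0.23  0.34] gap 0.5989448781612788 0.0<stdin>:10: RuntimeWarning: Mean of empty slice.
  ret = ret.dtype.type(ret / rcount)
Traceback (most recent call last):
ValueError: zero-size array to reduction operation maximum which has no identity
```

View pics/w2.png

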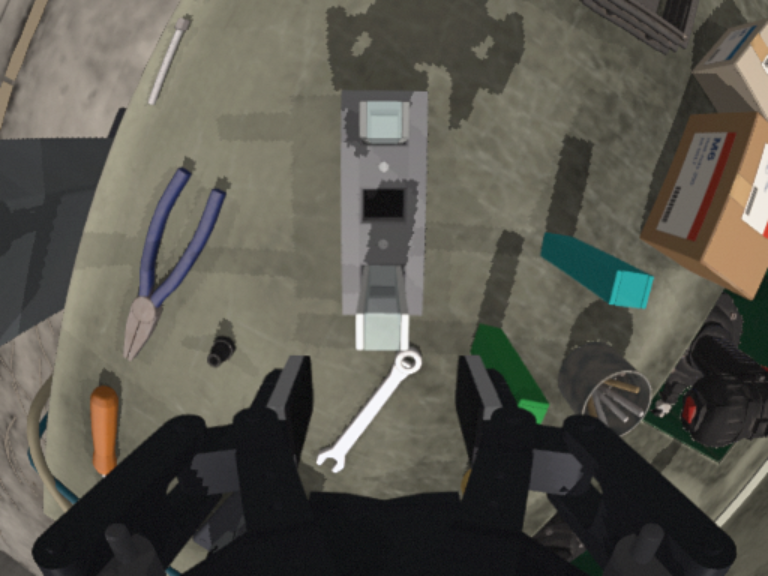

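The fingers straddle the cell. Its top face spans about (357,313)–(408,350) and is nearly centred. The green block is 60 mm or more to the side, clear of the fingers. Quick re-measure, then down.

```bash
python3 - <<'E'
from h import *
s,M,x=tool()
P=np.array([wplane(((u+.5)/1.5-.5,(v+.5)/1.5-.5),.116,M,x) for u,v in((357,313),(408,313),(408,350),(357,350))])
print((M.T@(P-x).T).T.round(4).tolist(),P.mean(0),np.linalg.norm(np.diff(P,axis=0),axis=1))
go([*P.mean(0)[:2],.08],29)
E
```

```text
[[0.0081, -0.0125, 0.0441], [0.0081, 0.01, 0.0442], [-0.0099, 0.0104, 0.0442], [-0.0099, -0.0129, 0.0441]] [0.52857121 0.281468   0.116     ] [0.0225451  0.01798073 0.02326688]
shift [-0.0046 -0.0065  0.4007] turn [0.0002 0.     0.0005] t 2.0167 [0.5292 0.2828 0.1601] F [ 0.5   0.08 -0.18] gap 0.6064773721024115 0.0
```

jog_arm(
  motion=[
    [[-0.005,-0.006,0.1,0,0,0],[-0.005,-0.006,0.2,0,0,0],[-0.005,-0.006,0.3,0,0,0],[-0.005,-0.006,0.4,0,0,0],[-0.005,-0.006,0.4,0,0,0]],
  ],
)

```text
time: 2.43
position: [0.5258, 0.2796, 0.0758]
tool_rot: [-0.002, 0.506, 0.862, -0.002]
contact_force: [-0.4, -0.5, 0.1]
finger_gap: 0.598
grip_force: 0.0
```

jog_arm(
  motion=[
    [[0,0,0,0,0,0],[0,0,0,0,0,0],[0,0,0,0,0,0],[0,0,0,0,0,0],[0,0,0,0,0,0]],
  ],
  fingers=0,
  newtons=40,
)

```text
time: 2.85
position: [0.5294, 0.2815, 0.0809]
tool_rot: [0.001, 0.506, 0.862, 0.001]
contact_force: [0.6, 0.5, 4.8]
finger_gap: 0.275
grip_force: 40.1
```

jog_arm(
  motion=[
    [[0,0,0,0,0,0],[0,0,0,0,0,0],[0,0,0,0,0,0]],
  ],
)

```text
time: 3.1
position: [0.5294, 0.2815, 0.0809]
tool_rot: [0.001, 0.506, 0.862, 0.001]
contact_force: [-1.8, 0.4, 6.7]
finger_gap: 0.278
grip_force: 40.3
```

jog_arm(
  motion=[
    [[0,0,-0.06,0,0,0],[0,0,-0.14,0,0,0],[0,0,-0.26,0,0,0],[0,0,-0.42,0,0,0],[0,0,-0.58,0,0,0]],
  ],
)

```text
time: 3.52
position: [0.5273, 0.2803, 0.1965]
tool_rot: [-0.001, 0.506, 0.862, -0.001]
contact_force: [1.4, 0.0, -1.6]
finger_gap: 0.274
grip_force: 40.3
```

jog_arm(
  motion=[
    [[0,0,0,0,0,0],[0,0,0,0,0,0]],
  ],
)

```text
time: 3.68
position: [0.5296, 0.2816, 0.1982]
tool_rot: [0.001, 0.506, 0.862, 0.002]
contact_force: [-0.5, -0.6, -1.3]
finger_gap: 0.279
grip_force: 40.5
```

```bash
python3 - <<'E'
from h import *
go([.549,.001,.2],-11)
im=env.read_camera('scene');save('s3.png',cv2.resize(im[100:292,150:406],(768,576)))
E
```

```text
shift [-1.2725 -0.599  -0.0117] turn [ 0.0007 -0.0002  0.1115] t 3.6833 [0.5296 0.2816 0.1982] F [-0.45 -0.64 -1.31] gap 0.27858744538460833 40.534213185310364
```

jog_arm(
  motion=[
    [[-0.19,-0.07,0,0,0,0.019],[-0.38,-0.14,0,0,0,0.038],[-0.57,-0.21,0,0,0,0.057],[-0.76,-0.29,0,0,0,0.076],[-0.95,-0.36,0,0,0,0.095]],
  ],
)

```text
time: 4.15
position: [0.5562, 0.078, 0.1935]
tool_rot: [-0.001, 0.739, 0.673, -0.002]
contact_force: [0.8, -0.1, -1.0]
finger_gap: 0.276
grip_force: 40.4
```

```bash
python3 - <<'E'
from h import *
go([.541,-.038,.2],-11)
E
```

```text
shift [-0.5844 -0.0218 -0.032 ] turn [-0.0006  0.0002  0.0157] t 4.15 [0.5562 0.078  0.1935] F [ 0.79 -0.1  -0.98] gap 0.2755454059910301 40.357825756073
```

jog_arm(
  motion=[
    [[-0.15,-0.01,-0.01,0,0,0.006],[-0.3,-0.01,-0.02,0,0,0.012],[-0.45,-0.02,-0.03,0,0,0.016],[-0.58,-0.02,-0.03,0,0,0.016],[-0.58,-0.02,-0.03,0,0,0.016]],
  ],
)

```text
time: 4.57
position: [0.5418, -0.0394, 0.1997]
tool_rot: [-0.0, 0.772, 0.636, -0.002]
contact_force: [0.0, 0.6, -2.1]
finger_gap: 0.269
grip_force: 40.4
```

jog_arm(
  motion=[
    [[0,0,0,0,0,0],[0,0,0,0,0,0],[0,0,0,0,0,0]],
  ],
)

```text
time: 4.82
position: [0.5433, -0.0344, 0.2005]
tool_rot: [-0.001, 0.77, 0.638, -0.0]
contact_force: [0.4, -0.0, -1.3]
finger_gap: 0.273
grip_force: 40.4
```

```bash
python3 - <<'E'
from h import *
go([.549,.001,.2],-11)
im=env.read_camera('wrist');save('w4.png',cv2.resize(im[60:360,100:412],(780,750))[:600])
cv2.imwrite('pics/w4raw.png',im[...,::-1])
s,M,x=tool();np.save('w4.npy',np.c_[M,x]);print(x)
E
```

```text
shift [ 0.1791 -0.005   0.0025] turn [-0.0003 -0.      0.0007] t 4.8167 [ 0.5433 -0.0344  0.2005] F [ 0.45 -0.03 -1.29] gap 0.2733508619640614 40.377198457717896
[ 0.54350299 -0.03422944  0.2006943 ]
```

View pics/w4.png

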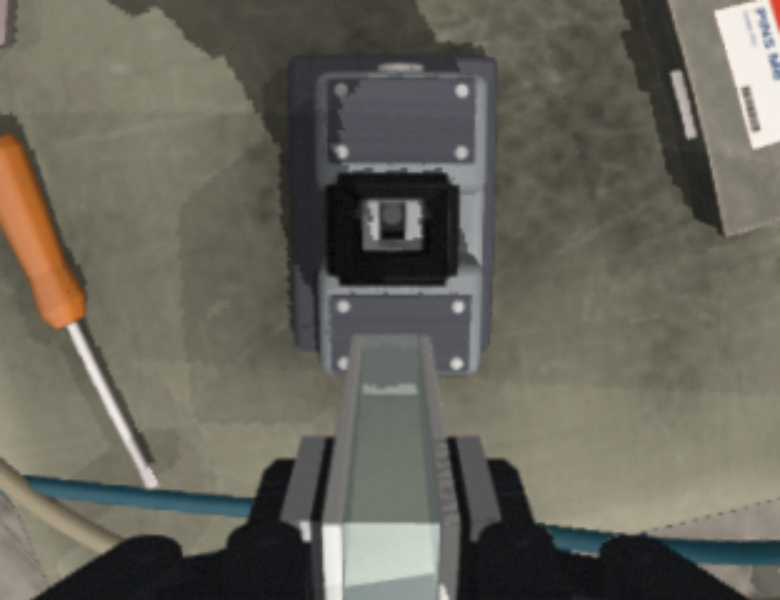

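The view shows the checker straight on: black slot collar (326,172)–(460,286), shutter (362,198)–(424,250), and screws at (341,90), (461,90), (342,152), (461,152), (343,306), (458,306), (343,363), (457,363). The held cell's foot edge runs (350,335)–(432,335). I convert these to metres.

```bash
python3 - <<'E'
from h import *
A=np.load('w4.npy');M,x=A[:,:3],A[:,3]
def W(L,z):
    return np.array([M.T@(wplane(((u+.5)/2.5-.5+100,(v+.5)/2.5-.5+60),z,M,x)-x) for u,v in L])
c=W([(327,173),(460,173),(460,286),(327,286)],.085);print('collar',c.round(4)[:,:2].tolist(),c.mean(0))
s=W([(341,90),(461,90),(342,152),(461,152),(343,306),(458,306),(343,363),(457,363)],.082);print('screws',s.round(4)[:,:2].tolist(),s.mean(0))
m=(s[0::2]+s[1::2])/2;print('mid',m.round(4)[:,:2].tolist(),'yaw tool',np.degrees(np.polyfit(m[:,0],m[:,1],1)[0]))
h=W([(362,198),(424,198),(424,250),(362,250)],.068);print('shutter',h.round(4)[:,:2].tolist(),h.mean(0))
f=W([(350,335),(432,335)],x[2]-.075);print('foot edge',f.round(4).tolist())
E
```

```text
collar [[0.0544, -0.0223], [0.0545, 0.0236], [0.0143, 0.0244], [0.0142, -0.023]] [0.03434716 0.00067794 0.11569852]
screws [[0.0832, -0.0174], [0.0834, 0.0239], [0.0615, -0.0172], [0.0616, 0.0241], [0.0061, -0.0176], [0.0061, 0.0241], [-0.0158, -0.018], [-0.0157, 0.0243]] [0.03380227 0.00328102 0.11869536]
mid [[0.0833, 0.0032], [0.0616, 0.0034], [0.0061, 0.0033], [-0.0158, 0.0032]] yaw tool 0.07509970380490152
shutter [[0.0437, -0.0109], [0.0437, 0.012], [0.0241, 0.0122], [0.0241, -0.011]] [0.0338674  0.00054726 0.13269862]
foot edge [[0.0085, -0.0127, 0.075], [0.0085, 0.0123, 0.075]]
```

jog_arm(
  motion=[
    [[0.08,0.002,0,0,0,0],[0.172,0.003,0,0,0,0],[0.172,0.003,0.08,0,0,0],[0.172,0.003,0.16,0,0,0],[0.172,0.003,0.16,0,0,0]],
  ],
)

```text
time: 5.28
position: [0.5489, -0.0002, 0.1663]
tool_rot: [-0.002, 0.77, 0.638, -0.002]
contact_force: [-0.5, -0.0, -2.2]
finger_gap: 0.277
grip_force: 40.3
```

jog_arm(
  motion=[
    [[0,0,0,0,0,0],[0,0,0,0,0,0],[0,0,0,0,0,0]],
  ],
)

```text
time: 5.53
position: [0.5515, -0.0014, 0.1703]
tool_rot: [0.0, 0.77, 0.638, 0.001]
contact_force: [0.7, -0.9, -1.2]
finger_gap: 0.275
grip_force: 40.3
```

```bash
python3 - <<'E'
from h import *
go([.549,.001,.16],-11)
im=env.read_camera('wrist');save('w5.png',cv2.resize(im[100:340,130:390],(780,720))[:600])
s,M,x=tool();np.save('w5.npy',np.c_[M,x]);print(x,(M.T@(x-np.load('w4.npy')[:,3])).round(4))
E
```

```text
shift [ 0.0096 -0.0146  0.0515] turn [ 0.0002 -0.      0.0006] t 5.5333 [ 0.5515 -0.0014  0.1703] F [ 0.7  -0.91 -1.21] gap 0.27503737965612884 40.25135278701782
[ 0.55151649 -0.00155559  0.17030302] [0.0336 0.0017 0.0304]
```

View pics/w5.png

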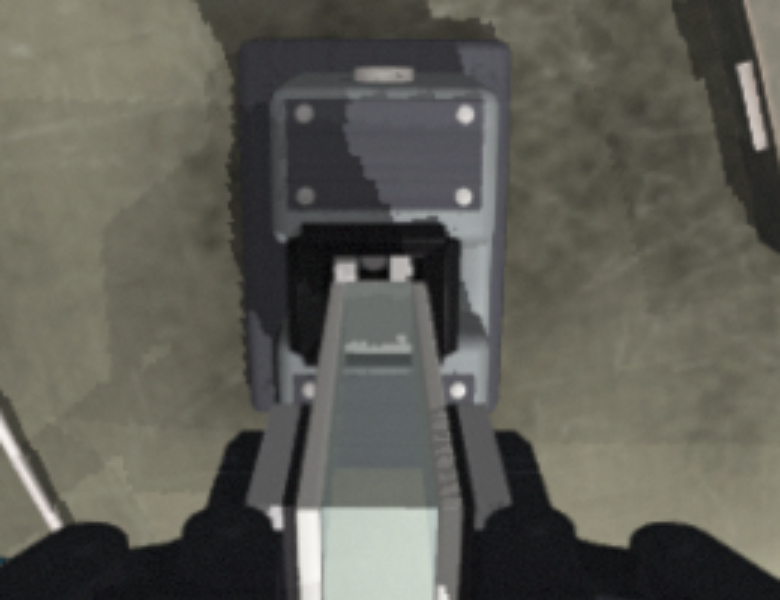

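The foot edge is at (331–427, 282). The collar spans 288–460 with its far edge at row 226, and the shutter's far edge is at row 256. The cell is therefore about 1.3 mm too far in tool +y. I check tool x as well.

```bash
python3 - <<'E'
from h import *
A=np.load('w5.npy');M,x=A[:,:3],A[:,3]
def W(L,z):
    return np.array([M.T@(wplane(((u+.5)/3-.5+130,(v+.5)/3-.5+100),z,M,x)-x) for u,v in L]).round(4)[:,:2].tolist()
print('collar far',W([(288,226),(460,226)],.085),'shutter',W([(335,256),(412,256)],.068),'foot',W([(331,282),(427,282)],x[2]-.075))
print('screws',W([(303,113),(465,113),(304,196),(464,196)],.082))
E
```

```text
collar far [[0.0207, -0.0241], [0.0207, 0.0209]] shutter [[0.0079, -0.0127], [0.0079, 0.0091]] foot [[0.0085, -0.0125], [0.0085, 0.0119]]
screws [[0.05, -0.0199], [0.05, 0.0219], [0.0281, -0.02], [0.0281, 0.0221]]
```

jog_arm(
  motion=[
    [[0.005,-0.0065,0,0,0,0],[0.005,-0.0065,0.03,0,0,0],[0.005,-0.0065,0.06,0,0,0],[0.005,-0.0065,0.09,0,0,0],[0.005,-0.0065,0.09,0,0,0]],
  ],
)

```text
time: 6.0
position: [0.5489, -0.0005, 0.1496]
tool_rot: [-0.001, 0.771, 0.637, -0.001]
contact_force: [0.7, -0.3, -2.3]
finger_gap: 0.276
grip_force: 40.3
```

jog_arm(
  motion=[
    [[0,0,0,0,0,0],[0,0,0,0,0,0],[0,0,0,0,0,0]],
  ],
)

```text
time: 6.25
position: [0.5498, -0.0004, 0.1514]
tool_rot: [0.0, 0.771, 0.637, -0.0]
contact_force: [0.2, -0.5, -0.8]
finger_gap: 0.276
grip_force: 40.4
```

jog_arm(
  motion=[
    [[0,0,0.03,0,0,0],[0,0,0.06,0,0,0],[0,0,0.08,0,0,0],[0,0,0.08,0,0,0],[0,0,0.08,0,0,0]],
  ],
)

```text
time: 6.67
position: [0.5496, -0.0004, 0.135]
tool_rot: [-0.0, 0.771, 0.637, -0.0]
contact_force: [0.2, 0.5, 0.0]
finger_gap: 0.278
grip_force: 40.6
```

jog_arm(
  motion=[
    [[0,0,0.02,0,0,0],[0,0,0.04,0,0,0],[0,0,0.06,0,0,0],[0,0,0.06,0,0,0],[0,0,0.06,0,0,0]],
  ],
)

```text
time: 7.08
position: [0.5497, -0.0004, 0.1231]
tool_rot: [-0.0, 0.771, 0.637, -0.0]
contact_force: [-0.7, 0.4, 0.8]
finger_gap: 0.274
grip_force: 40.7
```

jog_arm(
  motion=[
    [[0,0,0.01,0,0,0],[0,0,0.02,0,0,0],[0,0,0.02,0,0,0],[0,0,0.02,0,0,0]],
  ],
)

```text
time: 7.42
position: [0.5497, -0.0004, 0.1192]
tool_rot: [-0.0, 0.771, 0.637, -0.0]
contact_force: [-0.5, -0.2, 1.1]
finger_gap: 0.273
grip_force: 40.8
```

jog_arm(
  motion=[
    [[0,0,0.005,0,0,0],[0,0,0.005,0,0,0],[0,0,0.005,0,0,0]],
  ],
)

```text
time: 7.67
position: [0.5496, -0.0004, 0.1183]
tool_rot: [-0.0, 0.771, 0.637, -0.0]
contact_force: [-0.8, 0.3, 1.9]
finger_gap: 0.276
grip_force: 40.8
```

jog_arm(
  motion=[
    [[0,0,0.005,0,0,0],[0,0,0.005,0,0,0],[0,0,0.005,0,0,0]],
  ],
)

```text
time: 7.92
position: [0.5497, -0.0004, 0.1172]
tool_rot: [-0.0, 0.771, 0.637, -0.0]
contact_force: [-0.1, 0.4, 1.1]
finger_gap: 0.273
grip_force: 40.8
```

jog_arm(
  motion=[
    [[0,0,0.005,0,0,0],[0,0,0.005,0,0,0],[0,0,0.005,0,0,0]],
  ],
)

```text
time: 8.17
position: [0.5497, -0.0004, 0.1162]
tool_rot: [-0.0, 0.771, 0.637, -0.0]
contact_force: [-1.0, 0.4, 1.5]
finger_gap: 0.275
grip_force: 40.8
```

jog_arm(
  motion=[
    [[0,0,0.005,0,0,0],[0,0,0.005,0,0,0],[0,0,0.005,0,0,0]],
  ],
)

```text
time: 8.42
position: [0.5497, -0.0004, 0.1156]
tool_rot: [0.0, 0.771, 0.637, 0.0]
contact_force: [-0.9, 0.3, 4.9]
finger_gap: 0.272
grip_force: 41.2
```

jog_arm(
  motion=[
    [[0,0,0.005,0,0,0],[0,0,0.005,0,0,0],[0,0,0.005,0,0,0]],
  ],
)

```text
time: 8.67
position: [0.5498, -0.0004, 0.1154]
tool_rot: [0.0, 0.771, 0.637, 0.0]
contact_force: [-5.0, 0.1, 11.7]
finger_gap: 0.278
grip_force: 42.2
```

jog_arm(
  motion=[
    [[0,0,-0.004,0,0,0],[0,0,-0.004,0,0,0],[0,0,-0.004,0,0,0],[0,0,-0.004,0,0,0]],
  ],
)

```text
time: 9.0
position: [0.5499, -0.0004, 0.1156]
tool_rot: [0.0, 0.771, 0.637, 0.0]
contact_force: [-1.9, -0.0, 7.5]
finger_gap: 0.273
grip_force: 41.5
```

jog_arm(
  motion=[
    [[0,0,0,0,0,0],[0,0,0,0,0,0],[0,0,0,0,0,0],[0,0,0,0,0,0]],
  ],
)

```text
time: 9.33
position: [0.5498, -0.0004, 0.1155]
tool_rot: [0.0, 0.771, 0.637, 0.0]
contact_force: [-2.3, -0.1, 6.1]
finger_gap: 0.281
grip_force: 41.5
```

```bash
python3 - <<'E'
from h import *
im=env.read_camera('wrist');a=cv2.resize(im[100:340,130:390],(400,369))
b=cv2.resize(env.read_camera('scene')[130:290,190:363],(400,369));save('end.png',np.hstack([a,b]))
go([.55,0,.115],-11);print(env.get_state()['torque'],env.get_state()['joint_vel'].round(4))
E
```

```text
shift [0.002  0.0005 0.0028] turn [ 0.     -0.      0.0005] t 9.4333 [ 5.498e-01 -4.000e-04  1.156e-01] F [-3.12 -0.17  7.49] gap 0.2752451894040147 41.52499794960022
[0.05002939 0.77971982 0.04964879] [-0.0017  0.0006  0.0009  0.0004 -0.0009  0.0013]
```

View pics/end.png

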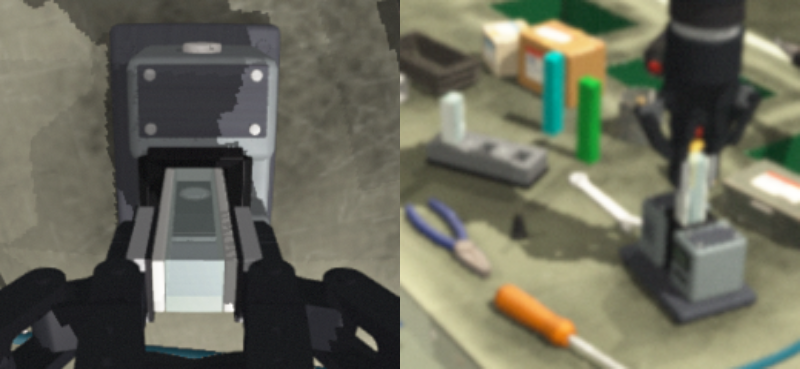

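The cell is upright in the slot, held by its frosted sides and pressing on the stop with about 5 N. The short cell and the other things have not moved. I hand the job in.

```bash
python3 -c "
from h import *
print(env.finish_job())"
```

```text
the job is handed in; nothing more can be done
None
```

The job is handed in: the tall cell is seated in the oil checker's slot, held upright by its frosted sides and pressed on the depth stop (shutter about 27 mm down) with about 5 N; the hand-in call gave no verdict.

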